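# Snap the washed front guard back onto the workshop fan

## Robot

A 6-joint arm with a two-finger parallel gripper is mounted at the origin on the work surface. World frame = base frame: x ahead of the robot, y to its left, z up, the work surface at z = 0. Lengths are in m, angles in rad, forces in N, time in s.
With the tool pointing down it reaches from about 0.3 to 0.775 m from the base axis. Payload 14.6 kg.
Tool frame: the origin (TCP) lies on the mounting face of the last link; the fingertips stand 199 mm ahead of it and the grasp point (between the pads) lies 180 mm ahead of it; z points along the fingers, y is the direction in which the jaws open and shut (so a half turn about z gives the same grasp; the last joint's range is limited). The gripper opens to 94 mm and grips with 3 to 60 N. Pads are 16 mm wide; open, the fingers measure 119 mm over their backs; the gripper's body (75 mm by 177 mm) begins 78 mm behind the grasp point.
Start: joints at [1.149, 0.3, 1.521, -0, 1.321, -0.067], TCP at [0.191, 0.516, 0.405] pointing down, gripper open.
Joint ranges: [-3.03, 3.03], [-0.79, 2.21], [0.23, 2.52], [-1.04, 4.18], [0, 3.07], [-2.55, 2.55]. Speed limits (rad/s): [2.22, 2.22, 2.57, 3.14, 3.14, 3.14].

## Interface

Orientations are given as [roll, pitch, yaw] about the fixed x, y, z axes, in that order (R = Rz(yaw) Ry(pitch) Rx(roll)).
In Python, from station import sensors, vision, job gives the robot as it stands. The module is installed in compiled form; this text tells all that it offers.
- The arm moves only by the tool arm_command, never from a script. Its argument "plan" is one flat list of numbers, 5 for each row, row after row: the closure, from -1 (fully open) to 1 (shut), so that 0 is half open, then the shift along the world's x, y, z scaled (see below), then the turn about the world's z scaled (see below). A call has 1 to 20 rows; each row is the pose to reach, as a shift and turn from the pose commanded when the call began; what a row does not reach only later rows make up. The controller multiplies each number of a shift by 400 mm and each number of a turn by 120 degrees. A row lasts 1/10 s, in which the tool goes at most 50 mm and 8.59 degrees, less where a joint would pass 70% of its speed; a pose out of reach is approached as far as the arm can. A call with a number of a shift or a turn outside -1 to 1 is refused whole. A call with a gripper value outside its range is refused whole. The fingers move at their own pace and stop on an object; "newtons" is the grip in N (left out, the last holds). Time passes only in rows, so rows that repeat a pose let the fingers close. It gives the time, the measured TCP pose, the force and the opening at its end, in the units of the state.
- sensors.get_obs(): the state, without advancing time (a new reading comes with each control period).
- vision.camera(name): name is "side" or "top"; returns the picture (480x640x3 uint8, blue, green, red); there is no depth.
- vision.camera_params(name): a dict with "intrinsics" (3x3 intrinsics, pixels), "rvec" (rotation vector, rad) and "tvec" (3), from world to camera coordinates, as OpenCV has them. Camera axes: x right, y down, z forward; pixel columns grow to the right and rows downward; lengths in m; the calibration is good to about 2 mm. A picture is of the moment at which its call begins. camera_params takes no time and is no camera call.
- job.hand_in(): hands the job in, once; it reports no verdict.
Trained networks look in the newest picture that a camera, given by its name, has taken for a name from the list of things; names that differ only in an ending like _2 or _b are one class to them, and where a whole thing is asked for, a point or a joint stands for the part that bears it (a point fixed in the world has none). Each returns a list of dicts, best first, with "confidence" (0 to 1); they miss things now and then, are a little off and sometimes report something else, mostly with a low value. They report only what shows in the picture. A call takes as long as a camera call.
- vision.search_frame(name, camera): "at" ([row, column] in pixels, amid what is visible of it).
- vision.silhouettes(name, camera): "mask" (480x640 bool, what is visible of it) and "at" ([row, column] in pixels, amid what is visible of it).
- vision.pinpoint(name, camera): "at" ([row, column] in pixels: a listed point, or the origin of a listed thing).
The state is a dict: "time_s": time; "qpos": joint angles; "joint_vel": joint speeds; "tau": joint torques, N m; "ee_pos": TCP position; "eef_rot": TCP orientation; "force": force on the tool from outside, world axes, zero at the start; "moment": the same for the moment, N m; "grip_width": finger opening in m.
Only numpy, scipy, OpenCV 4.12 (cv2) and the standard library are available. Lean on these libraries where they do the work, as an engineer would, in place of code of your own. Each camera call takes 0.05 s, during which the arm holds its last target.

## Task

The small workshop fan has been cleaned of clay dust and stands with its head turned to face straight up. Take its front guard from the bench, lay it level on the fan's rear rim and press it down until it snaps home under all four clips, then keep pressing it down firmly: finish with the gripper still pushing on the seated guard, not letting go. Leave the gourd vase, the teapot and the carving knife where they are.

Things in the scene. Friction and masses are not known exactly. Their poses are not given: they have to be found in the camera images.
- fan: Small desk fan, dark grey and off-white with pale grey-green blades, fixed on the bench (does not slide or tip). Origin: centre of the underside of its round foot (164 mm across), on the bench; z up; speed dial to -x, yoke arms to +y and -y (reaching 127 mm out, 129 mm up). Its head faces straight up on the vertical axis through the origin; blades stay 14 mm or more below the rim's top.
- fan_seat (a point): Centre of the fan's dark rear rim, in the plane of the rim's flat top, on the fan axis 150 mm above the bench; z up. The rim is 12 mm wide (radius 83.5 to 95.5 mm). Pushed down, the guard's hoop meets all four clips some 12 mm above home; the push needed rises to roughly 10 to 20 N in all by 8 mm above home, then drops suddenly (clips may go one after another) and the guard falls home.
- clip0 (a joint): Outward bend (rad, 0 = closed at rest, about 0.12 as the hoop passes) of the off-white sprung clip at 45 degrees about the fan axis from the fan's x. It stands just outside the rim, 24 mm up from the rim's top; its nose juts in to radius 91 mm, 10 mm above the rim's top, over the seated hoop. Above the nose its face flares out to radius 98 mm and guides the hoop in.
- clip1 (a joint): The same for the clip at 135 degrees.
- clip2 (a joint): The same for the clip at 225 degrees.
- clip3 (a joint): The same for the clip at 315 degrees.
- guard: Front guard of the fan, loose, about 150 g, lying right way up on the bench. An off-white hoop of 8 mm round section (188 mm outer diameter) with 16 thin spokes rising inward to a dark grey central cap. Origin: centre of the hoop in the plane of its underside; z up along its axis. It is the same all round: any yaw fits. Home: its origin lies at fan_seat, the hoop flat on the rim.
- guard_cap (a point): Centre of the top of the guard's dark grey cap, 42 mm above the plane of the hoop's underside. The cap is a straight-sided cylinder of 44 mm diameter; the spokes meet it low down, their tops 17 mm above the plane of the hoop's underside, so its upper 25 mm can be gripped (the topmost 4 mm are bevelled) and its top can be pushed on.
- gourd_vase: Bystander: unfired double-gourd vase, brown clay, 148 mm tall, 88 mm across. Origin: centre of its underside, z up.
- teapot: Bystander: brown clay teapot, 96 mm body diameter, 78 mm tall, 155 mm from handle to spout. Origin: centre of its underside; x to the spout, z up.
- carving_knife: Bystander: carving knife with a wooden handle, 178 mm long, 12 mm thick, lying on the bench. Origin: underside, 25 mm from the front end of the wooden handle; x to the blade.

How it is judged:
By the outcome, as a careful person would: the job done as asked, in the order asked, and still so for the second after the job is handed in, while the arm keeps its last pose, push and grip.
It also fails if it takes over 48 s, if anything falls off the work surface, if the arm or the gripper's body presses on something with over 40 N, if the wrist force passes 120 N, or if a joint passes its speed limit or range.

## Working session

There is one attempt and no reset: what is moved stays moved. The work goes in short steps, Python scripts to look and compute and a tool call to move; the robot and the scene stay as the last step left them, time stands still between calls to the robot, and variables do not carry over. Pictures are saved under pics/ and viewed, and the job is handed in when it is done.

Besides the shell and the picture viewer there is one more tool, called after "Call:" in YAML: its name, and indented under it one key for each argument. arm_command: Moves the arm, as the interface text tells. Its arguments: {"type":"object","properties":{"plan":{"type":"array"},"newtons":{"type":"number"}},"required":["plan"]}

```bash
mkdir -p pics
cat > h.py <<'E'
import numpy as np, cv2
from station import sensors, vision, job
def P(n):
    p=vision.camera_params(n);K=np.array(p["intrinsics"],float);R=cv2.Rodrigues(np.array(p["rvec"],float))[0];t=np.array(p["tvec"],float).ravel();return K,R,t
def proj(n,X):
    K,R,t=P(n);q=K@(R@np.array(X,float)+t);return q[1]/q[2],q[0]/q[2]
def onz(n,at,z):
    K,R,t=P(n);d=R.T@np.linalg.inv(K)@np.array([at[1],at[0],1.]);c=-R.T@t;return c+d*(z-c[2])/d[2]
def tri(at1,at2):
    A=[];
    for n,at in (("side",at1),("top",at2)):
        K,R,t=P(n);M=K@np.c_[R,t];A+= [at[1]*M[2]-M[0],at[0]*M[2]-M[1]]
    v=np.linalg.svd(np.array(A))[2][-1];return v[:3]/v[3]
E
python3 - <<'E'
from h import *
np.set_printoptions(precision=4,suppress=True)
for n in("side","top"):
    cv2.imwrite(f"pics/{n}0.png",vision.camera(n)); K,R,t=P(n); print(n,K.tolist(),-R.T@t,R[2])
    for o in("guard_cap","guard","fan_seat","fan","gourd_vase","teapot","carving_knife"):
        r=vision.pinpoint(o,n); print(o,[(np.round(x["at"],1).tolist(),round(x["confidence"],2)) for x in r[:3]])
o=sensors.get_obs();print(o)
E
```

```text
side [[465.5220126975699, 0.0, 324.00699014013736], [0.0, 465.5220126975699, 241.97647967284885], [0.0, 0.0, 1.0]] [ 0.4248 -1.0584  1.0047] [ 0.0999  0.7585 -0.6439]
guard_cap [([227.6, 303.9], 0.9)]
guard [([233.4, 304.6], 0.86)]
fan_seat [([280.4, 326.4], 0.71), ([266.2, 376.8], 0.63)]
fan [([410.6, 330.0], 0.67), ([317.0, 322.8], 0.6)]
gourd_vase [([175.9, 301.1], 0.65)]
teapot [([267.5, 374.7], 0.91)]
carving_knife [([409.4, 330.9], 0.97)]
top [[519.8587832512742, 0.0, 319.17853740184995], [0.0, 519.8587832512742, 231.4360586738767], [0.0, 0.0, 1.0]] [0.3699 0.0015 1.5124] [ 0.1234  0.0045 -0.9923]
guard_cap [([245.5, 259.0], 0.81)]
guard [([247.2, 260.7], 0.83)]
fan_seat [([226.2, 401.2], 0.88)]
fan [([235.3, 391.2], 0.93)]
gourd_vase [([241.1, 146.1], 0.89), ([246.3, 260.0], 0.25)]
teapot [([175.4, 322.0], 0.57)]
carving_knife [([246.3, 485.5], 0.79)]
{'time_s': 0.8, 'qpos': array([ 1.1494,  0.2999,  1.521 ,  0.    ,  1.3207, -0.0666]), 'joint_vel': array([-0.    ,  0.0005,  0.0003,  0.0007,  0.0006, -0.0004]), 'tau': array([ -0.0009, -53.1636, -35.2901,   0.0709,   0.0214,  -0.    ]), 'ee_pos': array([0.1911, 0.5157, 0.4047]), 'eef_rot': array([ 3.1415, -0.    ,  2.7868]), 'force': array([-0.6533,  0.6955,  0.2785]), 'moment': array([ 0.0322,  0.0088, -0.0025]), 'grip_width': 0.09399550977050754}
```

View pics/side0.png

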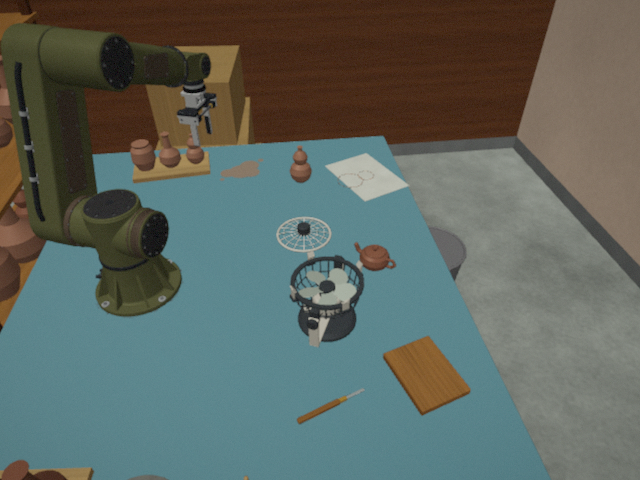

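View pics/top0.png

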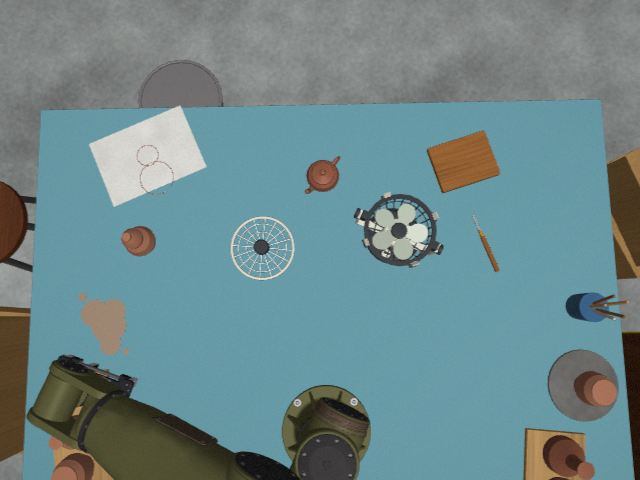

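Run:
```python
from h import *
np.set_printoptions(precision=4,suppress=True)
print("cap",tri([227.6,303.9],[245.5,259]),onz("side",[227.6,303.9],.042),onz("top",[245.5,259],.042))
print("guard",tri([233.4,304.6],[247.2,260.7]),onz("side",[233.4,304.6],0),onz("top",[247.2,260.7],0))
print("seat",tri([280.4,326.4],[226.2,401.2]),onz("side",[280.4,326.4],.15),onz("top",[226.2,401.2],.15))
print("fan",tri([317,322.8],[235.3,391.2]),onz("side",[317,322.8],0),onz("top",[235.3,391.2],0))
print("vase",onz("top",[241.1,146.1],0),onz("side",[175.9,301.1],0))
print("tea",onz("top",[175.4,322],0),onz("side",[267.5,374.7],0))
print("knife",onz("top",[246.3,485.5],0),onz("side",[409.4,330.9],0))
```

```text
cap [0.5184 0.1822 0.0231] [0.5176 0.1585 0.042 ] [0.5157 0.1799 0.042 ]
guard [ 0.5176  0.1802 -0.001 ] [0.5209 0.1794 0.    ] [0.5148 0.1801 0.    ]
seat [ 0.546  -0.2087  0.1531] [ 0.5431 -0.206   0.15  ] [ 0.5491 -0.2092  0.15  ]
fan [ 0.5383 -0.2017  0.0034] [ 0.5339 -0.1993  0.    ] [ 0.5426 -0.2022  0.    ]
vase [0.5391 0.5161 0.    ] [0.544  0.5478 0.    ]
tea [ 0.7256 -0.0031  0.    ] [ 0.7222 -0.02    0.    ]
knife [ 0.5051 -0.4756  0.    ] [ 0.5158 -0.4822  0.    ]
```

```bash
cat > fit.py <<'E'
from h import *
from scipy.optimize import least_squares
def circ(pts,r):
    pts=pts[:,:2]
    return least_squares(lambda c:np.hypot(*(pts-c[:2]).T)-c[2],[*pts.mean(0),r],loss="soft_l1",f_scale=.001).x
E
python3 - <<'E'
from fit import *
np.set_printoptions(precision=4,suppress=True)
for n in("side","top"):
    im=vision.camera(n)
    r=vision.silhouettes("guard",n); m=r[0]["mask"].astype(np.uint8);print(n,"guard",r[0]["at"],m.sum())
    c=max(cv2.findContours(m,0,1)[0],key=len); h=cv2.convexHull(c)[:,0]
    # sample hull boundary
    pts=np.array([onz(n,(y,x),.004) for x,y in h]); print(circ(pts,.094))
    rf=vision.silhouettes("fan",n)[0]; ys,xs=np.where(rf["mask"]);print("fanmask",ys.min(),ys.max(),xs.min(),xs.max())
    # polar rectified patch of rim plane z=.15 around guess
    K,R,t=P(n); c0=(.546,-.208); s=0.0005; N=500
    g=np.array([[c0[0]-(i-N/2)*s, c0[1]-(j-N/2)*s,.15] for i in range(N) for j in range(N)])
    q=(R@g.T).T+t; q=q@K.T; mp=(q[:,:2]/q[:,2:]).reshape(N,N,2).astype(np.float32)
    w=cv2.remap(im,mp[...,0],mp[...,1],cv2.INTER_CUBIC)
    for rr in(.0835,.0955): cv2.circle(w,(N//2,N//2),int(rr/s),(0,0,255),1)
    cv2.imwrite(f"pics/rect_{n}.png",w)
E
```

```text
side guard [229.9, 301.6] 698
[0.5163 0.1774 0.0935]
fanmask 251 346 290 364
top guard [246.1, 258.6] 749
[0.5203 0.1716 0.0856]
fanmask 193 267 354 442
```

View pics/rect_top.png

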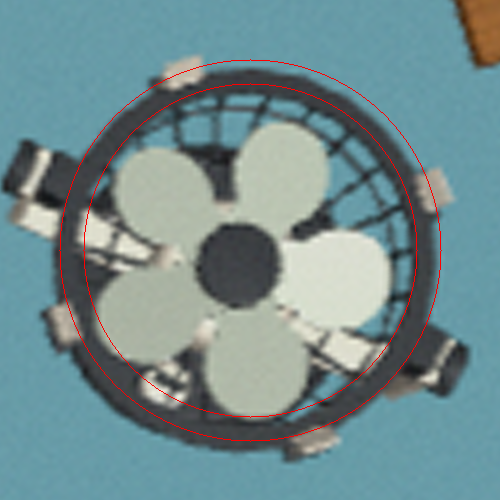

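View pics/rect_side.png

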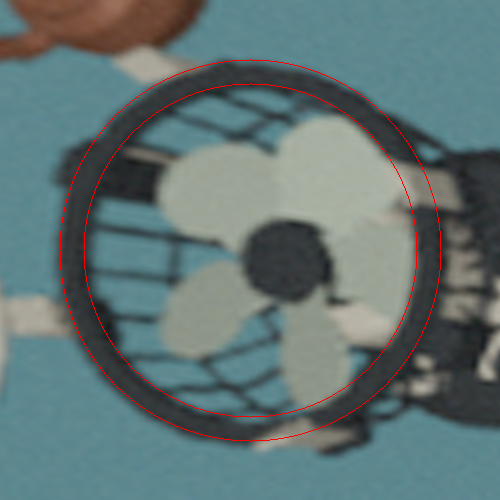

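```bash
cat >> fit.py <<'E'
def rect(n,im,c0,z,N=480,s=0.00045):
    K,R,t=P(n)
    I,J=np.mgrid[:N,:N]; g=np.stack([c0[0]-(I-N/2)*s,c0[1]-(J-N/2)*s,0*I+z],-1).reshape(-1,3)
    q=((g@R.T)+t)@K.T; mp=(q[:,:2]/q[:,2:]).reshape(N,N,2).astype(np.float32)
    return cv2.remap(im,mp[...,0],mp[...,1],cv2.INTER_LINEAR)
E
python3 - <<'E'
from fit import *
np.set_printoptions(precision=4,suppress=True)
from scipy.ndimage import gaussian_filter
from scipy.optimize import minimize
th=np.linspace(0,2*np.pi,360,endpoint=False)
def score(img,c0,s,N,r1,r2,sign):
    rs=np.linspace(r1,r2,12)
    def f(c):
        X=c[0]+rs[:,None]*np.cos(th);Y=c[1]+rs[:,None]*np.sin(th)
        mi=((c0[0]-X)/s+N/2).astype(np.float32);mj=((c0[1]-Y)/s+N/2).astype(np.float32)
        v=cv2.remap(img,mj,mi,cv2.INTER_LINEAR)
        return sign*np.median(v,axis=0).mean()
    return f
out=[]
for n in("side","top"):
    im=vision.camera(n); N=480;s=.00045
    row=[]
    for c0,z,r1,r2,sg in(((.516,.179),.004,.087,.093,-1),((.545,-.207),.15,.0845,.0945,1)):
        w=rect(n,im,c0,z); g=cv2.GaussianBlur(w,(0,0),2)
        img=(g.min(2) if sg<0 else np.minimum(g.max(2),140)).astype(np.float32)
        f=score(img,c0,s,N,r1,r2,sg)
        best=min(((f((c0[0]+a,c0[1]+b)),c0[0]+a,c0[1]+b) for a in np.arange(-.01,.0101,.0005) for b in np.arange(-.01,.0101,.0005)))
        print(n,z,best)
        v=w.copy(); u=(int(N/2+(c0[1]-best[2])/s),int(N/2+(c0[0]-best[1])/s))
        for rr in ((.094,.086) if sg<0 else(.0835,.0955)): cv2.circle(v,u,int(rr/s),(0,0,255),1)
        row.append(cv2.resize(v,(400,300*4//3)) [:, :]); 
    out.append(np.hstack(row))
cv2.imwrite("pics/r_side.png",out[0]);cv2.imwrite("pics/r_top.png",out[1])
E
```

```text
side 0.004 (np.float32(-158.01414), np.float64(0.516), np.float64(0.177))
side 0.15 (np.float32(62.67415), np.float64(0.545), np.float64(-0.213))
top 0.004 (np.float32(-187.65358), np.float64(0.5135000000000001), np.float64(0.1745))
top 0.15 (np.float32(71.50007), np.float64(0.542), np.float64(-0.2065))
```

View pics/r_side.png

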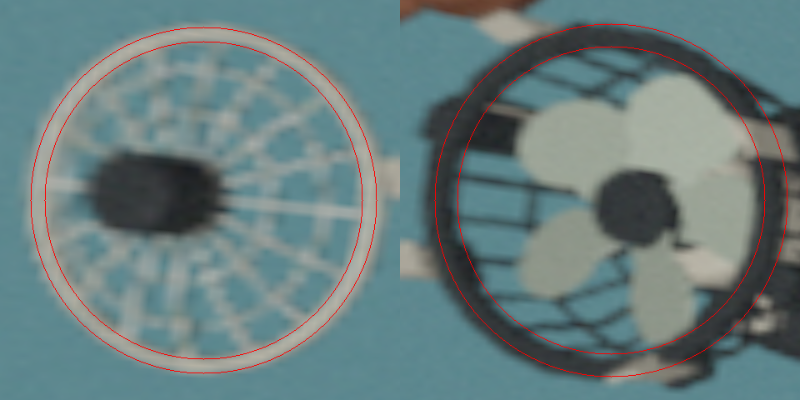

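View pics/r_top.png

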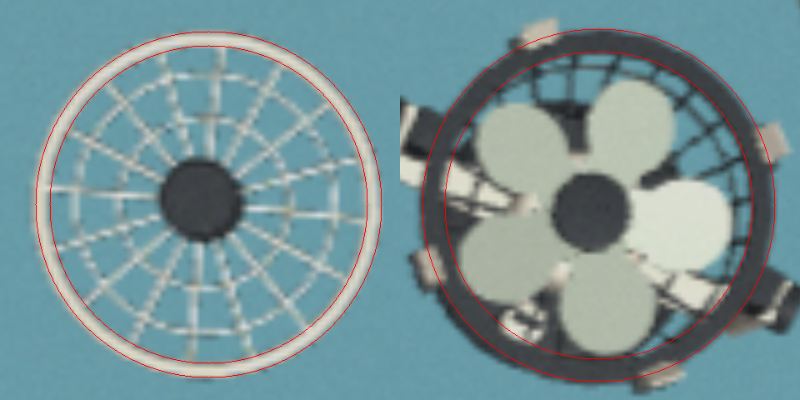

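Call:
arm_command:
  plan: [-1, 0.81, -0.849, 0, 0, -1, 0.81, -0.849, 0, 0, -1, 0.81, -0.849, 0, 0, -1, 0.81, -0.849, 0, 0, -1, 0.81, -0.849, 0, 0, -1, 0.81, -0.849, 0, 0, -1, 0.81, -0.849, 0, 0, -1, 0.81, -0.849, 0, 0, -1, 0.81, -0.849, 0, 0, -1, 0.81, -0.849, 0, 0, -1, 0.81, -0.849, -0.2, 0, -1, 0.81, -0.849, -0.3, 0, -1, 0.81, -0.849, -0.3, 0, -1, 0.81, -0.849, -0.3, 0]
  newtons: 40

```text
time_s: 2.6
ee_pos: [0.5146, 0.1759, 0.2819]
eef_rot: [-3.139, -0.004, 2.787]
force: [0.2, 0.1, 1.2]
grip_width: 0.0938
```

Run:
```python
from h import *
for n in("side","top"):
    im=vision.camera(n); r,c=map(int,proj(n,(.515,.177,.1))); r0=max(0,r-75);c0=max(0,c-75)
    cv2.imwrite(f"pics/{n}1.png",cv2.resize(im[r0:r0+150,c0:c0+150],None,fx=4,fy=4,interpolation=cv2.INTER_CUBIC)); print(r0,c0)
o=sensors.get_obs();print({k:np.round(v,4) for k,v in o.items()})
```

```text
135 227
168 182
{'time_s': np.float64(2.7), 'qpos': array([ 0.2623,  0.416 ,  1.6593, -0.    ,  1.0654, -0.9538]), 'joint_vel': array([ 0.0009, -0.0265, -0.0151, -0.0003,  0.0016, -0.0005]), 'tau': array([-1.03900e-01, -5.25226e+01, -2.90388e+01,  2.28000e-02,
       -4.21000e-02, -5.00000e-04]), 'ee_pos': array([0.5154, 0.1762, 0.2856]), 'eef_rot': array([3.1411e+00, 7.0000e-04, 2.7869e+00]), 'force': array([0.4841, 0.261 , 0.4834]), 'moment': array([-0.0347, -0.0218, -0.0256]), 'grip_width': np.float64(0.0939)}
```

View pics/side1.png

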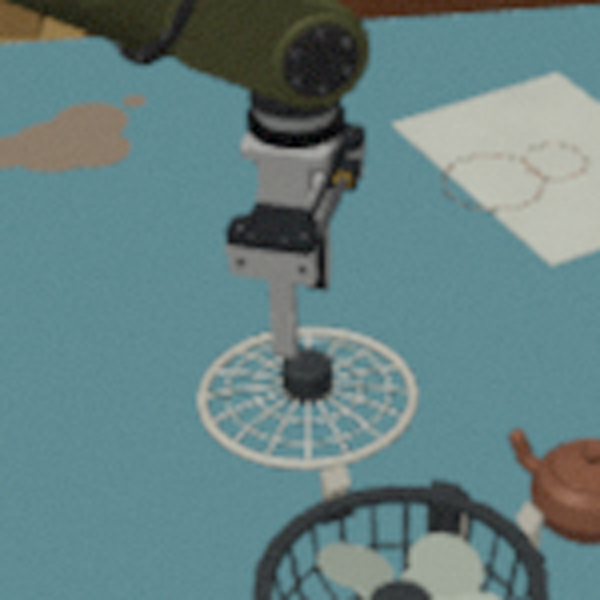

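View pics/top1.png

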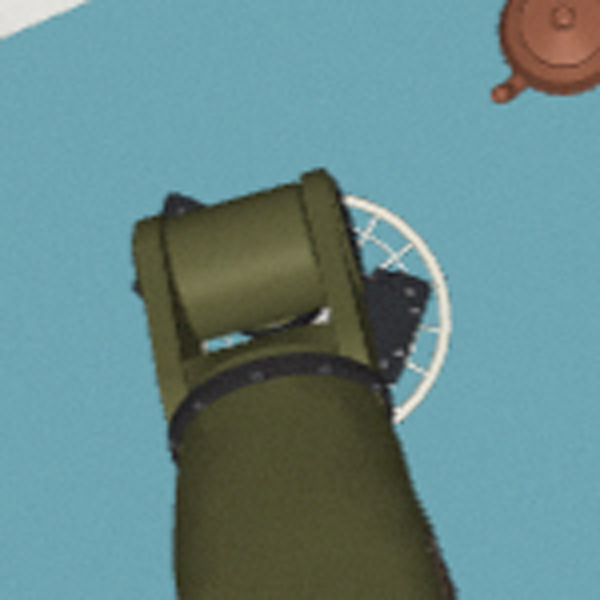

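The side view shows the open gripper over the guard's cap (cap at crop pixel 378,308; near finger at column 285, as expected for this yaw). The top view is mostly blocked by the arm. Lowering and gripping.

Call:
arm_command:
  plan: [-1, 0, 0, -0.1, 0, -1, 0, 0, -0.164, 0, -1, 0, 0, -0.164, 0, -1, 0, 0, -0.164, 0, 1, 0, 0, -0.164, 0, 1, 0, 0, -0.164, 0, 1, 0, 0, -0.164, 0, 1, 0, 0, -0.164, 0, 1, 0, 0, -0.164, 0, 1, 0, 0, -0.164, 0, 1, 0, 0, -0.164, 0, 1, 0, 0, -0.164, 0]
  newtons: 50

```text
time_s: 3.9
ee_pos: [0.5151, 0.1762, 0.2191]
eef_rot: [3.142, 0.0, 2.787]
force: [-0.2, 0.5, 0.5]
grip_width: 0.0432
```

Call:
arm_command:
  plan: [1, 0, 0, 0.1, 0, 1, 0, 0, 0.2, 0, 1, 0, 0, 0.3, 0, 1, 0, 0, 0.4, 0, 1, 0, 0, 0.5, 0, 1, 0, 0, 0.6, 0, 1, 0.01, -0.1, 0.6, 0, 1, 0.02, -0.2, 0.6, 0, 1, 0.025, -0.3, 0.6, 0, 1, 0.03, -0.4, 0.6, 0, 1, 0.04, -0.5, 0.6, 0, 1, 0.05, -0.6, 0.6, 0, 1, 0.06, -0.7, 0.6, 0, 1, 0.065, -0.8, 0.6, 0, 1, 0.07, -0.88, 0.6, 0, 1, 0.0725, -0.93, 0.6, 0, 1, 0.0725, -0.9575, 0.6, 0, 1, 0.0725, -0.9575, 0.6, 0, 1, 0.0725, -0.9575, 0.6, 0, 1, 0.0725, -0.9575, 0.6, 0]

```text
time_s: 5.9
ee_pos: [0.5442, -0.2058, 0.4592]
eef_rot: [3.141, 0.0, 2.788]
force: [-0.3, -0.6, -1.2]
grip_width: 0.0429
```

Call:
arm_command:
  plan: [1, 0, 0, -0.05, 0, 1, 0, 0, -0.1, 0, 1, 0, 0, -0.1, 0, 1, 0, 0, -0.1, 0, 1, 0, 0, -0.1, 0]

```text
time_s: 6.4
ee_pos: [0.5442, -0.2066, 0.4204]
eef_rot: [-3.141, 0.002, 2.787]
force: [0.9, -0.2, -2.5]
grip_width: 0.0425
```

Run:
```python
from h import *
for n in("side","top"):
    im=vision.camera(n); r,c=map(int,proj(n,(.544,-.207,.18))); r0=max(0,r-75);c0=max(0,c-75)
    cv2.imwrite(f"pics/{n}2.png",cv2.resize(im[r0:r0+150,c0:c0+150],None,fx=4,fy=4,interpolation=cv2.INTER_CUBIC)); cv2.imwrite(f"pics/{n}2f.png",im);print(r0,c0)
o=sensors.get_obs();print({k:np.round(v,4) for k,v in o.items()})
```

```text
197 251
151 327
{'time_s': np.float64(6.5), 'qpos': array([-0.426 ,  0.3605,  1.4048,  0.    ,  1.3748, -1.6422]), 'joint_vel': array([-0.0018,  0.0056,  0.0061,  0.0008, -0.0046, -0.0008]), 'tau': array([ 9.55000e-02, -5.81602e+01, -3.66340e+01, -1.81000e-02,
        8.34000e-02,  2.20000e-03]), 'ee_pos': array([ 0.5441, -0.2067,  0.4201]), 'eef_rot': array([-3.1415e+00,  1.5000e-03,  2.7870e+00]), 'force': array([ 0.6235,  0.2141, -3.1349]), 'moment': array([-0.004 ,  0.03  , -0.0486]), 'grip_width': np.float64(0.043)}
```

View pics/side2.png

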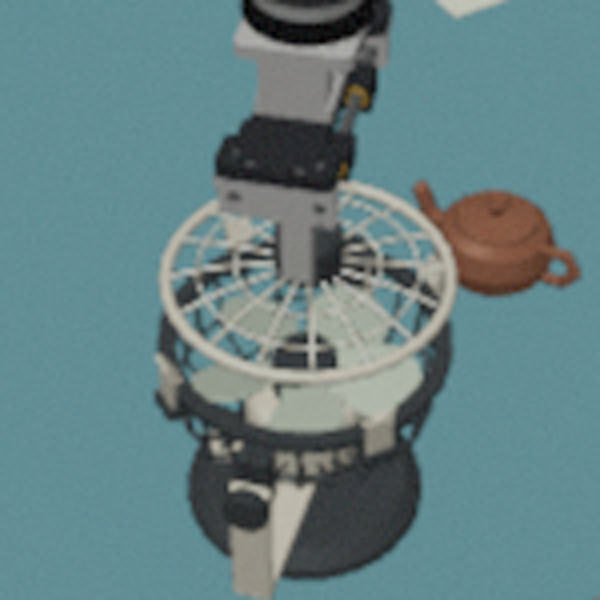

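View pics/top2.png

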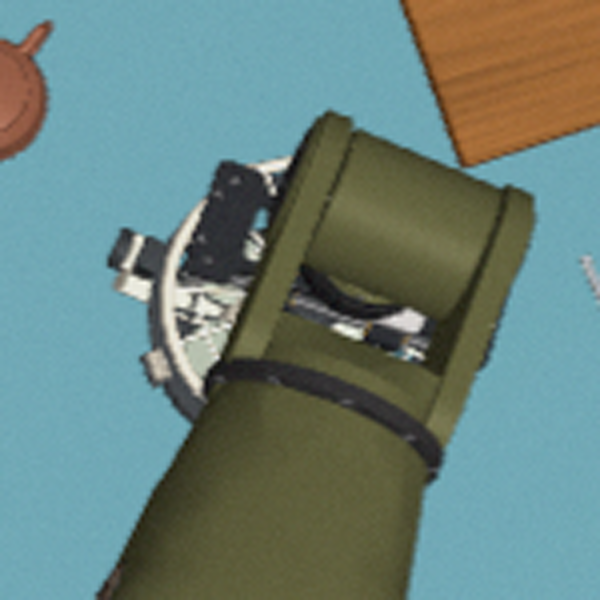

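Run:
```python
from h import *
th=np.linspace(0,2*np.pi,200)
def draw(im,n,c,z,r,r0,c0,k,col):
    p=np.array([proj(n,(c[0]+r*np.cos(t),c[1]+r*np.sin(t),z))[::-1] for t in th])
    p=((p-[c0,r0]+.5)*k).astype(np.int32); cv2.polylines(im,[p],True,col,1,cv2.LINE_AA)
def crop(f,r0,c0,h,w,k): return cv2.resize(cv2.imread(f)[r0:r0+h,c0:c0+w],None,fx=k,fy=k,interpolation=cv2.INTER_CUBIC)
k=8
a=crop("pics/side0.png",250,284,60,90,k)
for r in(.0835,.0955): draw(a,"side",(.544,-.2067),.15,r,250,284,k,(0,0,255))
cv2.imwrite("pics/ov_rim.png",a)
b=crop("pics/side2f.png",237,284,60,90,k)
for r in(.086,.094): draw(b,"side",(.5441,-.2067),.2051,r,237,284,k,(0,0,255))
cv2.imwrite("pics/ov_hoop.png",b)
c=crop("pics/top2f.png",165,350,75,60,8);
draw(c,"top",(.5441,-.2067),.2051,.094,165,350,8,(0,0,255))
draw(c,"top",(.544,-.2067),.15,.0955,165,350,8,(255,0,0))
cv2.imwrite("pics/ov_top.png",c)
```

```text
(no output)
```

View pics/ov_rim.png

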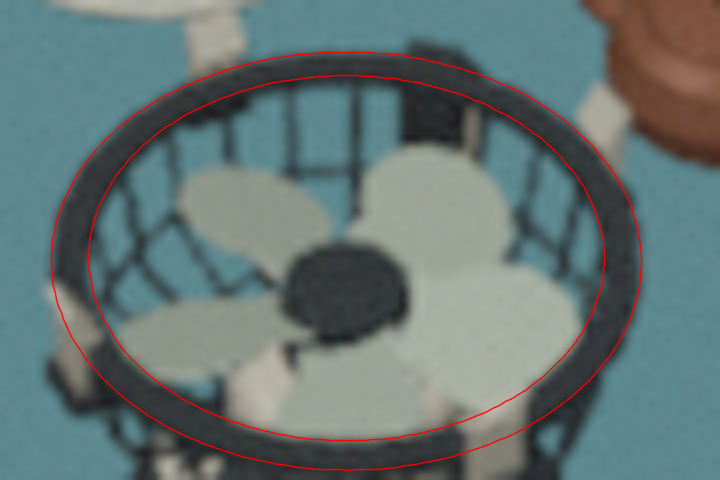

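View pics/ov_hoop.png

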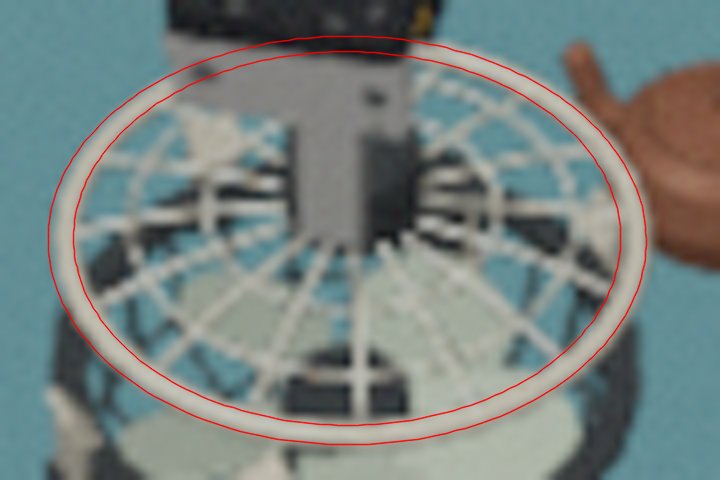

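View pics/ov_top.png

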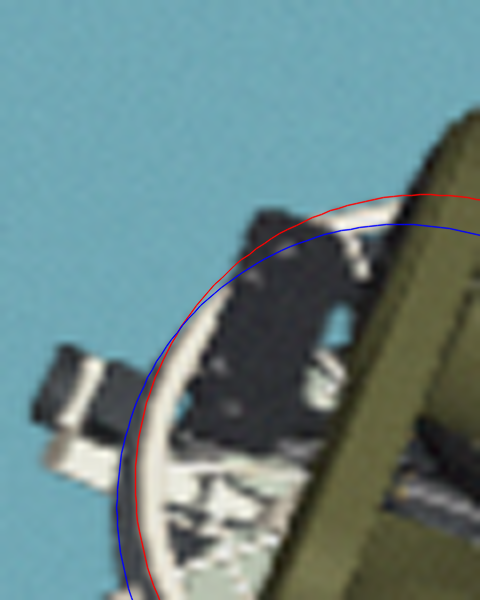

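The overlays show the held hoop and the rim both matching (0.544, -0.207) within about 1 mm in both views. Descending in stages.

Call:
arm_command:
  plan: [1, -0.001, 0, -0.03, 0, 1, -0.001, 0, -0.06, 0, 1, -0.001, 0, -0.085, 0, 1, -0.001, 0, -0.095, 0, 1, -0.001, 0, -0.095, 0, 1, -0.001, 0, -0.095, 0, 1, -0.001, 0, -0.095, 0]
  newtons: 60

```text
time_s: 7.2
ee_pos: [0.5437, -0.2068, 0.3811]
eef_rot: [3.141, -0.0, 2.787]
force: [-1.7, 2.3, -0.1]
grip_width: 0.0432
```

Call:
arm_command:
  plan: [1, 0, 0, -0.003, 0, 1, 0, 0, -0.006, 0, 1, 0, 0, -0.006, 0, 1, 0, 0, -0.006, 0]

```text
time_s: 7.6
ee_pos: [0.5437, -0.2068, 0.3795]
eef_rot: [-3.142, 0.002, 2.787]
force: [-3.6, 4.3, 4.9]
grip_width: 0.0428
```

Call:
arm_command:
  plan: [1, 0, 0, -0.003, 0, 1, 0, 0, -0.006, 0, 1, 0, 0, -0.009, 0, 1, 0, 0, -0.009, 0, 1, 0, 0, -0.009, 0]

```text
time_s: 8.1
ee_pos: [0.5437, -0.2067, 0.3759]
eef_rot: [3.142, 0.001, 2.787]
force: [-4.3, 4.6, 7.0]
grip_width: 0.0425
```

The clips push the hoop toward -x,+y, so I'll give way about 1 mm that way.

Call:
arm_command:
  plan: [1, -0.003, 0.003, 0, 0, 1, -0.003, 0.003, 0, 0, 1, -0.003, 0.003, 0, 0]

```text
time_s: 8.4
ee_pos: [0.5425, -0.2056, 0.3757]
eef_rot: [3.142, 0.001, 2.787]
force: [-2.2, 4.4, 5.6]
grip_width: 0.043
```

Call:
arm_command:
  plan: [1, -0.002, 0.003, 0, 0, 1, -0.002, 0.003, -0.003, 0, 1, -0.002, 0.003, -0.006, 0, 1, -0.002, 0.003, -0.006, 0, 1, -0.002, 0.003, -0.006, 0]

```text
time_s: 8.9
ee_pos: [0.5416, -0.2045, 0.372]
eef_rot: [3.142, -0.001, 2.787]
force: [-2.8, 1.3, -2.3]
grip_width: 0.0429
```

```bash
cat > look.py <<'E'
from h import *
import sys
s=sys.argv[1]
for n,r0,c0,h,w in(("side",240,280,85,100),("top",170,345,75,100)):
    im=vision.camera(n); cv2.imwrite(f"pics/{n}{s}.png",cv2.resize(im[r0:r0+h,c0:c0+w],None,fx=7,fy=7,interpolation=cv2.INTER_CUBIC)); cv2.imwrite(f"pics/{n}{s}f.png",im)
o=sensors.get_obs();print({k:np.round(o[k],4) for k in("time_s","ee_pos","eef_rot","force","moment","grip_width")})
E
python3 look.py 3
```

```text
{'time_s': np.float64(9.0), 'ee_pos': array([ 0.5416, -0.2045,  0.372 ]), 'eef_rot': array([-3.1416e+00, -1.5000e-03,  2.7867e+00]), 'force': array([-3.0739,  2.2215, -3.3253]), 'moment': array([0.4029, 0.5432, 0.0031]), 'grip_width': np.float64(0.0428)}
```

View pics/side3.png

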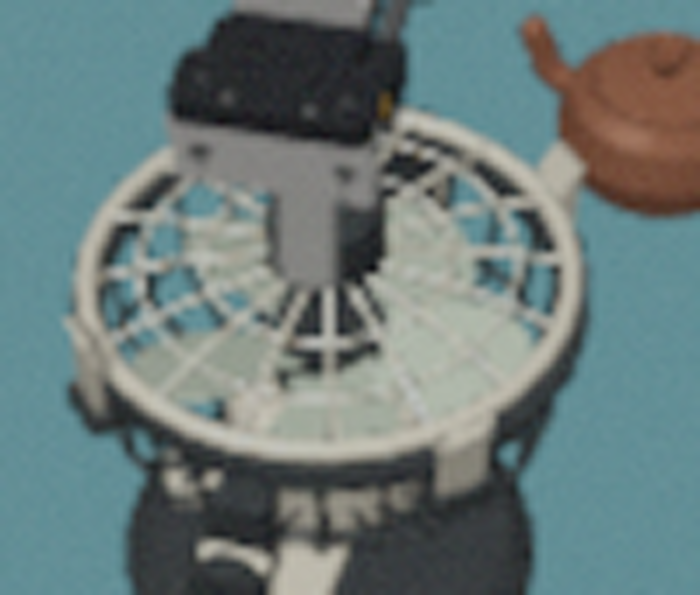

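The hoop seems to be slipping under the noses (Fz now slightly downward). Going on down.

Call:
arm_command:
  plan: [1, 0, 0, -0.004, 0, 1, 0, 0, -0.008, 0, 1, 0, 0, -0.011, 0, 1, 0, 0, -0.011, 0, 1, 0, 0, -0.011, 0]

```text
time_s: 9.5
ee_pos: [0.5418, -0.2047, 0.369]
eef_rot: [-3.141, 0.002, 2.787]
force: [1.1, -1.5, 4.9]
grip_width: 0.0428
```

Call:
arm_command:
  plan: [1, 0, 0, -0.003, 0, 1, 0, 0, -0.006, 0, 1, 0, 0, -0.006, 0, 1, 0, 0, -0.006, 0]

```text
time_s: 9.9
ee_pos: [0.5416, -0.2046, 0.3687]
eef_rot: [-3.141, 0.004, 2.787]
force: [-7.7, 2.2, 22.6]
grip_width: 0.0431
```

```bash
python3 look.py 4
```

```text
{'time_s': np.float64(10.0), 'ee_pos': array([ 0.5416, -0.2046,  0.3687]), 'eef_rot': array([-3.1411,  0.0039,  2.7867]), 'force': array([-7.6068,  1.8809, 24.085 ]), 'moment': array([ 0.7188,  1.6733, -0.0157]), 'grip_width': np.float64(0.0426)}
```

View pics/side4.png

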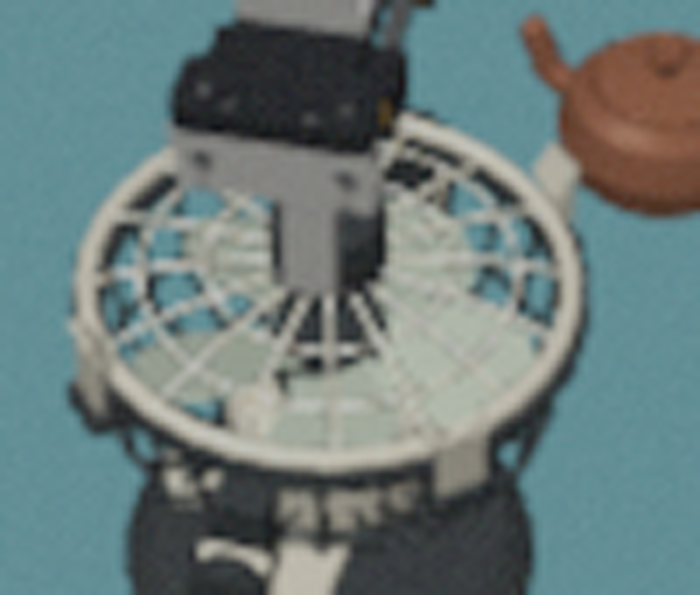

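View pics/top4.png

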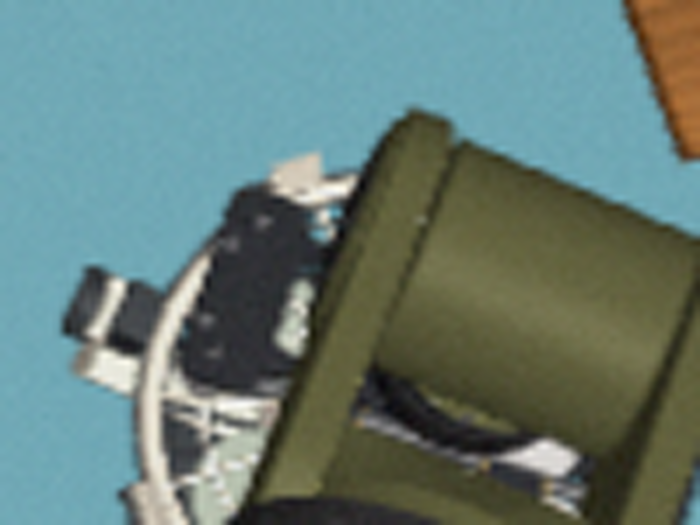

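Run:
```python
from h import *
th=np.linspace(0,2*np.pi,200)
def draw(im,n,c,z,r,r0,c0,k,col):
    p=np.array([proj(n,(c[0]+r*np.cos(t),c[1]+r*np.sin(t),z))[::-1] for t in th])
    p=((p-[c0,r0]+.5)*k).astype(np.int32); cv2.polylines(im,[p],True,col,1,cv2.LINE_AA)
r0,c0,k=252,284,8
outs=[]
for f in("3","4"):
    b=cv2.resize(cv2.imread(f"pics/side{f}f.png")[r0:r0+70,c0:c0+90],None,fx=k,fy=k,interpolation=cv2.INTER_CUBIC)
    cv2.imwrite(f"pics/z{f}.png",b)
    for r in(.086,.094): draw(b,"side",(.542,-.205),.154,r,r0,c0,k,(0,0,255))
    cv2.imwrite(f"pics/zo{f}.png",b)
```

```text
(no output)
```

View pics/z4.png

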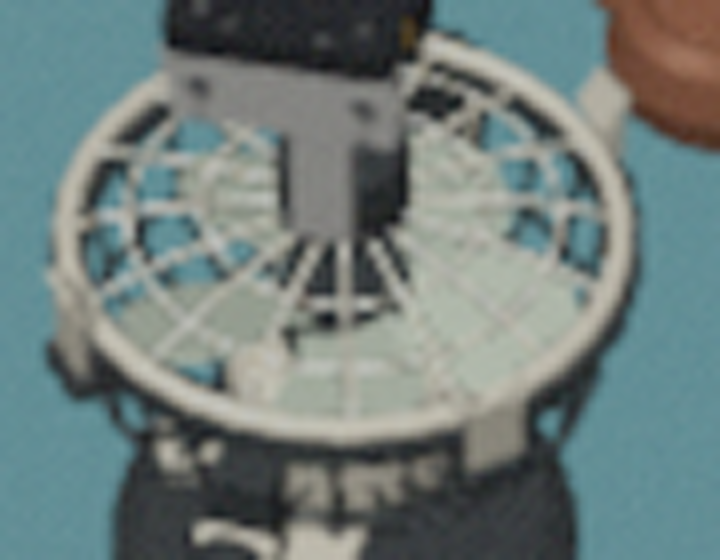

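View pics/zo4.png

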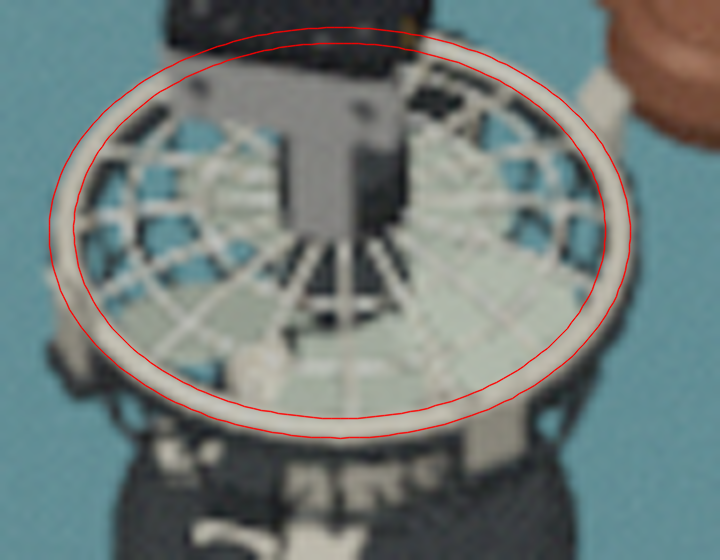

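View pics/z3.png

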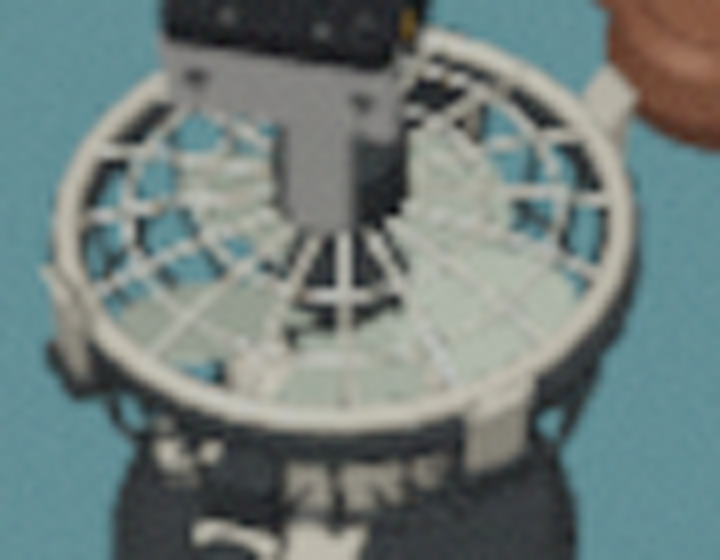

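Run:
```python
from h import *
row=[]
for reg in((290,335,25,25),(278,285,25,25),(255,350,25,25)):
    r=[]
    for f in("pics/side0.png","pics/side3f.png","pics/side4f.png"):
        b=cv2.imread(f)[reg[0]:reg[0]+25,reg[1]:reg[1]+25]
        b=cv2.resize(b,(264,198*4//3)[:2],interpolation=cv2.INTER_CUBIC).astype(float)
        b=np.clip((b-60)*1.5,0,255).astype(np.uint8); r.append(b[:198*4//3])
    row.append(np.hstack(r))
o=np.vstack(row);o=cv2.resize(o,(600,600));cv2.imwrite("pics/clips.png",o)
```

```text
(no output)
```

View pics/clips.png

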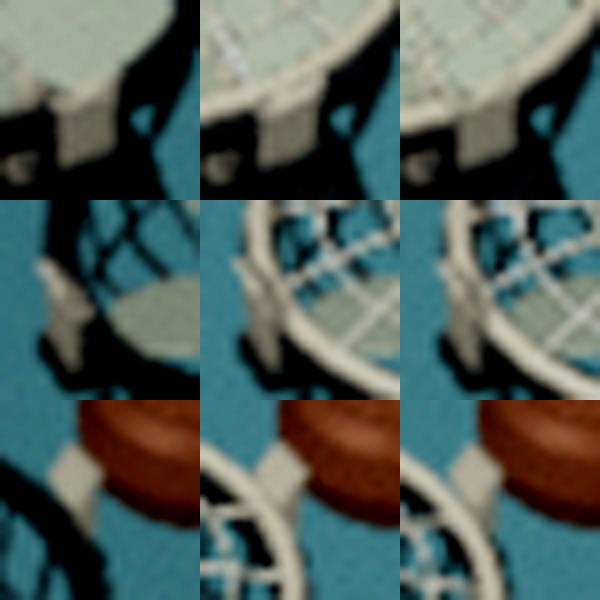

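```bash
cat > pose.py <<'E'
from h import *
from scipy.optimize import minimize,differential_evolution
from scipy.spatial.transform import Rotation as Ro
def fit(f,z0,ang=None,c=(.543,-.206),n="side",verbose=1):
    im=cv2.GaussianBlur(cv2.imread(f),(0,0),.7).min(2).astype(np.float32)
    th=np.linspace(-np.pi,np.pi,360,endpoint=False)
    K,R,t=P(n); cam=-R.T@t
    # torus silhouette: outer edge & centre line of tube
    def pix(p,off):
        Rm=Ro.from_rotvec([p[3],p[4],0]).as_matrix()
        C=np.c_[.09*np.cos(th),.09*np.sin(th),0*th]@Rm.T+[p[0],p[1],p[2]]
        T=np.c_[-np.sin(th),np.cos(th),0*th]@Rm.T
        V=cam-C; V/=np.linalg.norm(V,axis=1)[:,None]
        Nn=np.cross(T,V); Nn/=np.linalg.norm(Nn,axis=1)[:,None]  # outward in image
        X=C+off*Nn; q=(X@R.T+t)@K.T; q=q[:,:2]/q[:,2:]; return q.astype(np.float32)
    def samp(q): return cv2.remap(im,q[None,:,0],q[None,:,1],cv2.INTER_LINEAR)[0]
    w=np.ones(360,bool)
    q0=pix([c[0],c[1],z0,0,0],0)
    if ang is not None:
        # mask gripper columns on the far side
        w=~((q0[:,1]<np.median(q0[:,1]))&(q0[:,0]>ang[0])&(q0[:,0]<ang[1]))
    def cost(p):
        a=samp(pix(p,0));b=samp(pix(p,.0065));d=samp(pix(p,-.0065))
        v=np.minimum(a-b,70)+.5*np.minimum(a-d,70)
        return -v[w].mean()
    best=None
    for s in range(3):
        r=differential_evolution(cost,[(c[0]-.006,c[0]+.006),(c[1]-.006,c[1]+.006),(z0-.01,z0+.01),(-.12,.12),(-.12,.12)],seed=s,maxiter=120,popsize=12)
        print(f,np.round(r.x,4),round(r.fun,2))
    return r.x
if __name__=="__main__":
    fit("pics/side2f.png",.205,(305,338))
    fit("pics/side3f.png",.157,(300,340))
    fit("pics/side4f.png",.155,(300,340))
E
python3 pose.py
```

```text
pics/side2f.png [ 0.545  -0.2079  0.2072 -0.0081 -0.002 ] -73.19
pics/side2f.png [ 0.5448 -0.2109  0.2097 -0.0125 -0.001 ] -73.34
pics/side2f.png [ 0.5446 -0.2106  0.2096 -0.0113 -0.0069] -73.24
pics/side3f.png [ 0.5427 -0.2076  0.1604 -0.0221 -0.0222] -72.94
pics/side3f.png [ 0.5432 -0.2024  0.1557 -0.0151 -0.0285] -72.92
pics/side3f.png [ 0.5427 -0.2066  0.1598 -0.024  -0.0233] -73.08
pics/side4f.png [ 0.5425 -0.2069  0.1568 -0.009  -0.0013] -75.3
pics/side4f.png [ 0.543  -0.2037  0.1537  0.0035  0.0034] -75.35
pics/side4f.png [ 5.426e-01 -2.054e-01  1.552e-01 -2.000e-04 -4.300e-03] -75.31
```

Run:
```python
from h import *
for cc in (344,346,348):
  for f in("pics/side0.png","pics/side3f.png","pics/side4f.png"):
    print(cc,f[5:11],cv2.imread(f)[296:314,cc].mean(1).astype(int))
a=np.arctan2
# clip azimuths from top0: clips pixel
for at in((196,381),(214,440),(268,417),(242,363)): 
    p=onz("top",at,.165); print(np.degrees(a(p[1]+.2067,p[0]-.5435)).round(), np.hypot(p[0]-.5435,p[1]+.2067).round(4))
for az in range(-90,271,15):
    d=np.array([np.cos(np.radians(az)),np.sin(np.radians(az))])
    print(az,[np.round(proj("side",(.5435+r*d[0],-.2067+r*d[1],z)),1).tolist() for r,z in((.1,.174),(.091,.16),(.094,.154),(.1,.13))]) if az in(-90,-75,-60,-45,15,30,195,210) else 0
```

```text
344 side0. [167 169 170 168 172 167 160 146 124 122 126 125 122 115  83  46  32  45]
344 side3f [176 177 168 176 182 178 176 169 145 127 125 126 124 120  91  51  41  46]
344 side4f [177 176 177 177 179 174 169 153 129 130 130 131 130 123  92  54  38  43]
346 side0. [167 168 168 171 174 170 145 122 122 122 124 123 119  93  59  42  49  50]
346 side3f [177 175 181 185 174 175 176 153 126 125 127 127 127 107  70  45  45  50]
346 side4f [175 178 176 181 180 176 151 129 129 130 128 129 125 100  62  41  46  51]
348 side0. [167 170 170 165 152 139 130 117 115 115 117 117  99  69  46  39  43  52]
348 side3f [170 175 183 169 171 176 152 125 127 125 125 120 104  68  49  41  50  56]
348 side4f [176 167 173 174 167 154 137 123 119 122 124 121 107  68  52  41  45  53]
30.0 0.0984
-72.0 0.1084
-161.0 0.1124
110.0 0.1069
-90 [[302.7, 332.3], [303.9, 331.7], [306.4, 331.9], [314.9, 332.2]]
-75 [[300.6, 342.7], [302.0, 341.1], [304.5, 341.5], [312.7, 342.3]]
-60 [[296.6, 351.9], [298.4, 349.3], [300.7, 350.0], [308.7, 351.2]]
-45 [[291.0, 359.0], [293.4, 355.7], [295.6, 356.6], [303.2, 358.2]]
15 [[263.7, 361.7], [268.5, 358.4], [269.8, 359.3], [275.7, 360.9]]
30 [[257.9, 356.3], [263.2, 353.5], [264.4, 354.3], [269.9, 355.6]]
195 [[284.7, 289.8], [287.6, 293.4], [289.6, 292.4], [296.8, 290.6]]
210 [[291.2, 294.6], [293.5, 297.8], [295.7, 296.9], [303.4, 295.3]]
```

Run:
```python
from h import *
rows=[]
for reg in((232,352),(186,370),(278,285),(255,350)):
    r=[]
    n="top" if len(rows)<2 else "side"
    for f in(f"pics/{n}0.png",f"pics/{n}3f.png",f"pics/{n}4f.png"):
        b=cv2.imread(f)[reg[0]:reg[0]+20,reg[1]:reg[1]+25]
        r.append(cv2.resize(b,(250,150 if 0 else 200),interpolation=cv2.INTER_CUBIC))
    rows.append(np.hstack(r))
o=cv2.resize(np.vstack(rows),(560,600));cv2.imwrite("pics/clips2.png",o)
```

```text
(no output)
```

View pics/clips2.png

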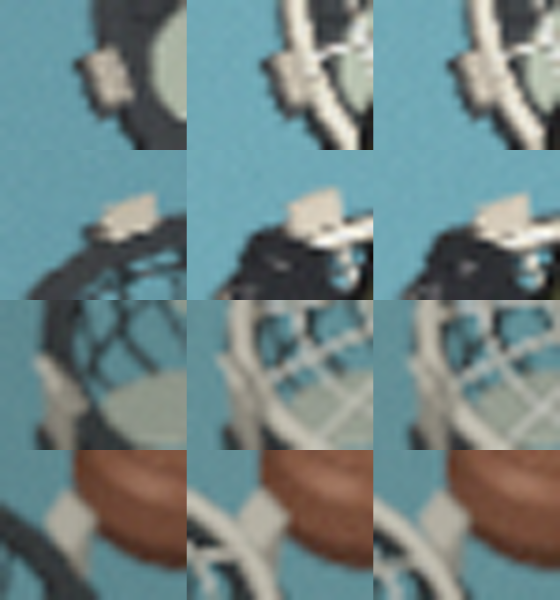

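All four clips look closed (their edges match the initial picture), and the fitted hoop pose is level with its tube centre at z ≈ 0.154, which is home. I'll ease the lateral load and hold, to check that the push is steady.

Call:
arm_command:
  plan: [1, -0.001, 0, -0.001, 0, 1, -0.001, 0, -0.001, 0, 1, -0.001, 0, -0.001, 0, 1, -0.001, 0, -0.001, 0, 1, -0.001, 0, -0.001, 0, 1, -0.001, 0, -0.001, 0, 1, -0.001, 0, -0.001, 0, 1, -0.001, 0, -0.001, 0, 1, -0.001, 0, -0.001, 0, 1, -0.001, 0, -0.001, 0]

```text
time_s: 11.0
ee_pos: [0.5414, -0.2045, 0.3687]
eef_rot: [-3.141, 0.005, 2.787]
force: [-5.8, 1.8, 24.9]
grip_width: 0.0427
```

```bash
python3 look.py 5
python3 - <<'E'
from pose import *
fit("pics/side5f.png",.155,(300,340))
for n in("side","top"):
    for o in("gourd_vase","teapot","carving_knife"):
        r=vision.pinpoint(o,n);print(n,o,[np.round(x["at"],1).tolist() for x in r[:1]])
for cc in (344,346,348):
  print(cv2.imread("pics/side5f.png")[296:314,cc].mean(1).astype(int))
print(sensors.get_obs()["force"],sensors.get_obs()["time_s"])
E
```

```text
{'time_s': np.float64(11.1), 'ee_pos': array([ 0.5414, -0.2045,  0.3687]), 'eef_rot': array([-3.1412,  0.0051,  2.7868]), 'force': array([-5.6326,  1.4322, 25.3166]), 'moment': array([ 0.7777,  1.3075, -0.0273]), 'grip_width': np.float64(0.0428)}
pics/side5f.png [ 0.5428 -0.2062  0.156  -0.0055  0.0033] -75.32
pics/side5f.png [ 5.430e-01 -2.047e-01  1.544e-01 -5.000e-04  2.300e-03] -75.33
pics/side5f.png [ 5.432e-01 -2.038e-01  1.536e-01 -4.000e-04 -5.000e-04] -75.24
side gourd_vase []
side teapot [[265.4, 372.7]]
side carving_knife [[409.0, 330.6]]
top gourd_vase [[241.1, 144.8]]
top teapot [[174.4, 323.6]]
top carving_knife [[247.2, 481.3]]
[176 177 176 177 179 175 168 152 130 129 129 129 129 125  96  50  38  46]
[178 178 176 180 182 179 154 130 130 130 127 130 126 100  63  47  47  50]
[175 168 172 174 165 153 137 127 119 122 122 123 103  71  52  43  51  57]
[-5.26284865  2.58427615 25.09107296] 11.4
```

View pics/side5.png

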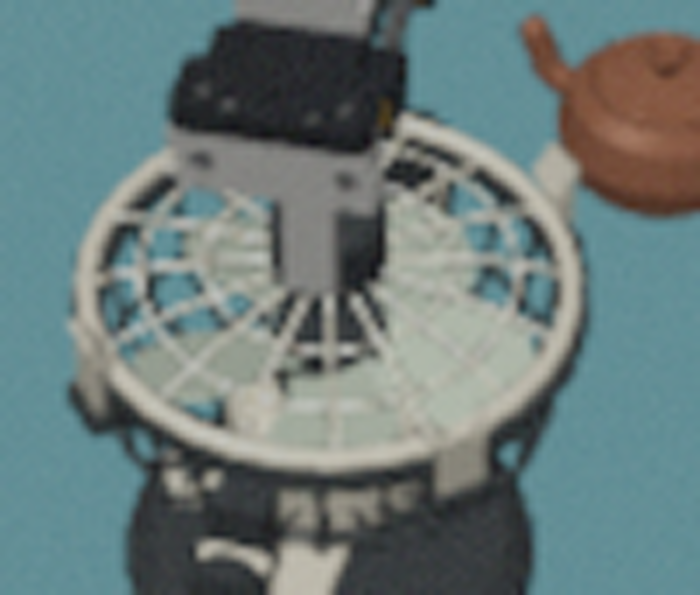

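The picture shows the hoop level on the rim, with its lower edge near crop pixel (465,330). The clips at (370,90), (465,465) and (175,560) stand at their rest positions, and the push holds steady at 25 N.

```bash
python3 -c "
from h import *
print(job.hand_in())"
```

```text
the job is handed in; nothing more can be done
None
```

The guard is seated on the fan's rear rim, and I handed the job in with the gripper still holding the cap and pushing it down at about 25 N. I picked the guard up by its cap, centred it over the rim, and shifted it about 2.5 mm sideways as the clips engaged. It then dropped past the clips onto the rim.

**Seating:**
- The hand-in was at about 11.4 s, and the push had been steady for over a second by then.
- The gripper height puts the hoop's underside at 0.1496 m, against 0.150 m for home.
- The hoop fitted in the side picture is level within about 0.006 rad, with its tube centre at 0.154 to 0.156 m.

**Clips:** three are back at rest in the side view. The fourth, hidden there by the gripper, looks at rest in the top view.

**Bystanders:** the arm kept clear of the vase, teapot and knife. They were found where they had been, to within the detector's scatter of up to about 4 pixels. The last side view missed the vase, but the top view showed it in place.

**What did not quite agree:**
- **Clip push:** the highest push I saw between steps while passing the clips was only 7 to 10 N, at the low end of or below the 10 to 20 N described. I could have missed the peak, because I read the force only at the end of each step.
- **Sideways force:** about 5 to 6 N of sideways force remains on the seated guard.

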